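# Flip the tool panel over in the kit tray

## Task

In the open kit tray the hinged black tool panel stands half open over the left compartment, as the robot sees it. With the fingertips alone, push it up and over its spine and press it down until it lies fully flat over the right compartment; push it steadily, do not fling it, do not take it between the fingers, and leave everything else where it is.

Things in the scene. Friction and masses are not known exactly. Their poses are not given: they have to be found in the camera images.
- tray: Fixed open aluminium kit tray, 252 mm long (its x) by 200 mm wide (its y) by 60 mm high, 6 mm walls, floor 5 mm. Origin at the centre of its underside, on the table. A spine runs along its own y through the middle (thin wall 46 mm high) and parts a left (-x) and a right (+x) compartment. Its x points to the robot's right (world -y) within 0.5 rad, so the spine points away from the robot.
- spine (a point): The middle of the spine's hinge axis, 54 mm above the table, in the middle of the tray; the axis runs along the tray's y.
- leaf (a joint): Angle of the leaf (black tool panel): 0 = flat over the left compartment, pi/2 = upright, pi = flat over the right compartment (the end stop, its upper face then 3 mm below the tray's rim). Starts between 0.65 and 1.15 rad. The hinge is stiff: the leaf stays at whatever angle it is left (about 1 to 4 N at the free edge moves it) and does not fall by itself.
- leaf_mid (a point): Centre of the leaf, mid-thickness, 57.5 mm from the hinge axis. The leaf is a rigid panel, 115 mm from hinge axis to free edge, 170 mm along the spine, 6 mm thick, 0.25 kg, black with an aluminium rim. Axes: x from free edge to hinge, y along the spine, z out of the face with white wrapped instruments and orange scissors (10 mm proud, look only).
- leaf_edge (a point): Middle of the leaf's free edge, 115 mm from the hinge axis; axes as leaf_mid. Half open, the instrument face looks up and to the right; it ends up underneath. The other face, plain and looking down and to the left, is the one to push on.
- plaster_box: White box with a blue band, 70x75x22 mm, lying loose in the right compartment; origin under its centre.
- dressing_box: White box with a green band, 60x65x25 mm, lying loose in the right compartment; origin under its centre.
- glove_box: Blue box with a white band, 75x90x20 mm, lying loose in the left compartment; origin under its centre.
- tape_roll: White ring of tape, 80 mm across, 25 mm high, flat on the table to the left of the tray; origin under its centre.
- bottle: Clear bottle with a blue cap, 60 mm across, 170 mm high, upright on the table to the right of the tray; origin under its centre.
- jar: White jar with a red lid, 52 mm across, 60 mm high, upright on the table to the left of the tray; origin under its centre.
- carton: Brown carton with a white band, 90x60x70 mm, on the table well to the right; origin under its centre.
Mind the look-alikes: they are no part of the job. Of the things like the carton, leave any that is green or purple; of the rest the smaller one is meant.

How it is judged (in metres and radians):
At the end, for the whole second after the job is handed in: The leaf lies at rest over the right compartment, within 0.07 rad (4 degrees) of fully flat (joint above 3.07), and the boxes, tape, bottle, jar and carton stand within 20 mm of where they were, not tipped by more than 0.2 rad (value of joint leaf above 3.07 rad and velocity of joint leaf between -0.05 and 0.05 rad/s and distance of each of plaster_box, dressing_box, glove_box, tape_roll, bottle, jar, carton from where it was at the start of the episode below 0.02 m and angle between each of plaster_box, dressing_box, glove_box, tape_roll, bottle, jar, carton's own z axis and vertical below 0.2 rad); the robot touches nothing.
It fails at once if the leaf was flung or slammed (faster than 4 rad/s) (velocity of joint leaf above 4 rad/s or velocity of joint leaf below -4 rad/s).
It fails at once if the leaf was taken between the fingers instead of being pushed from one side (z of the grasp point in the frame of leaf_mid between -0.005 and 0.009 m and x of the grasp point in the frame of leaf_mid between -0.0575 and 0.0575 m and y of the grasp point in the frame of leaf_mid between -0.085 and 0.085 m).
It fails at once if something else was moved, lifted or knocked over (distance of any of plaster_box, dressing_box, glove_box, tape_roll, bottle, jar, carton from where it was at the start of the episode above 0.03 m or angle between any of plaster_box, dressing_box, glove_box, tape_roll, bottle, jar, carton's own z axis and vertical above 0.4 rad).
It also fails if it takes over 40 s, if anything falls off the work surface, if the arm or the gripper's body presses on something with over 40 N, if the wrist force passes 120 N, or if a joint passes its speed limit or range.

## Robot

A 6-joint arm with a two-finger parallel gripper is mounted at the origin on the work surface. World frame = base frame: x ahead of the robot, y to its left, z up, the work surface at z = 0. Lengths are in m, angles in degrees, forces in N, time in s.
With the tool pointing down it reaches from about 0.4 to 0.825 m from the base axis. Payload 7 kg.
Tool frame: the origin (TCP) lies at the very end of the fingers, on their centre line; the grasp point (between the pads) lies r.pinch_z behind it (r.pinch_z is the distance from the TCP to the grasp point, in m); z points along the fingers, y is the direction in which the jaws open and shut (so a half turn about z gives the same grasp; the last joint's range is limited). The gripper opens to 88 mm and grips with 3 to 60 N. Pads are 19 mm wide; open, the fingers measure 130 mm over their backs; the gripper's body (78 mm by 193 mm) begins 47 mm behind the grasp point.
Start: joints at [-55.972, 20.546, 0.682, 0, -70.136, -16.507], TCP at [0.203, -0.644, 0.199] pointing down, gripper open.
Joint ranges: [-176.03, 176.03], [-82.01, 121.73], [-58.28, 71.71], [-173.87, 95.51], [-174.79, -0.11], [-173.66, 173.66]. Speed limits (degrees/s): [136.94, 136.94, 172.46, 180, 180, 180].

## Interface

Orientations are given as [roll, pitch, yaw] about the fixed x, y, z axes, in that order (R = Rz(yaw) Ry(pitch) Rx(roll)).
In Python, from plant import r gives the robot as it stands. The module is installed in compiled form; this text tells all that it offers.
- The arm moves only by the tool servo_tool, never from a script. Its argument "steps" is a list of rows, each a list of 5 numbers: the finger opening in cm, from 0 to 8.76, then the shift along the tool's x, y, z in cm, then the turn about the tool's z in degrees. In form: [[fingers, x, y, z, spin], ...]. A call has 1 to 8 rows; each row shifts and turns the commanded pose from where the row before left it, along the tool's axes as they then stand; what a row does not reach is not made up. A row lasts 1/8 s, in which the tool goes at most 62.5 mm and 10.7 degrees, less where a joint would pass 70% of its speed; a pose out of reach is approached as far as the arm can. A call with a gripper value outside its range is refused whole. The fingers move at their own pace and stop on an object; "squeeze" is the grip in N (left out, the last holds). Time passes only in rows, so rows that do not move let the fingers close. It gives the time, the measured TCP pose, the force and the opening at its end, in the units of the state.
- r.get_state(): the state, without advancing time (a new reading comes with each control period).
- r.capture(name): name is "scene" or "top"; returns the picture (480x640x3 uint8, red, green, blue); there is no depth.
- r.calibration(name): a dict with "K" (3x3 intrinsics, pixels), "rvec" (rotation vector, rad) and "tvec" (3), from world to camera coordinates, as OpenCV has them. Camera axes: x right, y down, z forward; pixel columns grow to the right and rows downward; lengths in m; the calibration is good to about 2 mm. A picture is of the moment at which its call begins. calibration takes no time and is no camera call.
- r.close_job(): hands the job in, once; it reports no verdict.
The state is a dict: "time_s": time; "joints": joint angles; "qd": joint speeds; "joint_torque": joint torques, N m; "tcp_pos": TCP position; "eef_rot": TCP orientation; "contact_force": force on the tool from outside, world axes, zero at the start; "moment": the same for the moment, N m; "gripper_width": finger opening in m.
Only numpy, scipy, OpenCV 4.12 (cv2) and the standard library are available. Lean on these libraries where they do the work, as an engineer would, in place of code of your own. Each camera call takes 0.05 s, during which the arm holds its last target.

## Working session

There is one attempt and no reset: what is moved stays moved. The work goes in short steps, Python scripts to look and compute and a tool call to move; the robot and the scene stay as the last step left them, time stands still between calls to the robot, and variables do not carry over. Pictures are saved under pics/ and viewed, and the job is handed in when it is done.

Besides the shell and the picture viewer there is one more tool, called after "Request:" by a JSON object that holds its "api" and its "payload", one argument or row to a line. servo_tool: Moves the arm, as the interface text tells. Its arguments: {"type":"object","properties":{"steps":{"type":"array","items":{"type":"array","items":{"type":"number"}}},"squeeze":{"type":"number"}},"required":["steps"]}

```bash
mkdir -p pics; python3 - <<'E'
from plant import r
import cv2
s=r.get_state()
for k in s: print(k,s[k])
print(r.pinch_z)
for n in("scene","top"):
    im=r.capture(n); cv2.imwrite(f"pics/{n}0.png",im[:,:,::-1])
    c=r.calibration(n); print(n,c)
E
```

```text
time_s 0.0
joints [-5.59718611e+01  2.05923152e+01  6.33214656e-01 -1.99130369e-02
 -7.01387725e+01 -1.65070449e+01]
qd [ 0.01716648  0.03185394  0.08632807 -0.07784508  0.03309428  0.00470751]
joint_torque [-4.32962734e-04 -5.82717025e+01  2.93055689e+01  6.99732721e+00
  6.94759452e-03 -1.13790884e-04]
tcp_pos [ 0.20300786 -0.6431606   0.19770924]
eef_rot [ 1.79900842e+02 -9.86371442e-03 -1.62485679e+02]
contact_force [-0.49852291  0.31583101 -0.11843386]
moment [-0.00514749  0.01422786 -0.00450576]
gripper_width 0.08788410600332207
0.0188
scene {'K': array([[461.68793752,   0.        , 319.80651273],
       [  0.        , 461.68793752, 243.80653175],
       [  0.        ,   0.        ,   1.        ]]), 'rvec': array([ 1.65099656,  2.08928895, -0.7087916 ]), 'tvec': array([ 0.15199725, -0.30085914,  1.49703261])}
top {'K': array([[506.12081044,   0.        , 316.83305917],
       [  0.        , 506.12081044, 236.87176648],
       [  0.        ,   0.        ,   1.        ]]), 'rvec': array([ 2.1396132 , -2.18085311,  0.06375728]), 'tvec': array([-0.00551525,  0.46754048,  1.10862921])}
```

View pics/scene0.png

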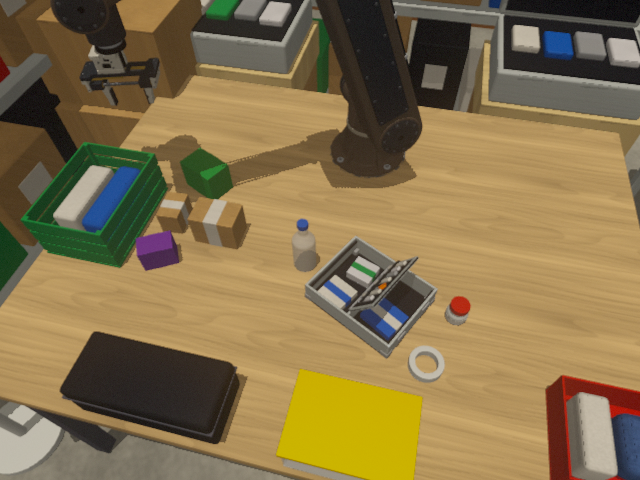

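View pics/top0.png

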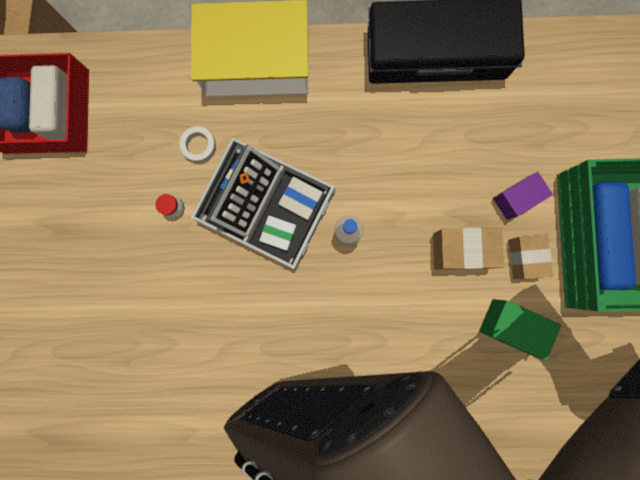

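The scene view shows the tray near (370,295), with the leaf half open. In the top view the tray is centred near (264,203), the jar is at (168,206), the tape at (197,144), the bottle at (347,231) and the carton candidates at (468,248) and (530,256). I'll take close crops for the corners next.

```bash
python3 - <<'E'
import cv2
a=cv2.imread("pics/top0.png")[125:280,145:375]
cv2.imwrite("pics/topc.png",cv2.resize(a,None,fx=3.4,fy=3.4,interpolation=cv2.INTER_CUBIC))
a=cv2.imread("pics/scene0.png")[215:390,280:480]
cv2.imwrite("pics/scc.png",cv2.resize(a,None,fx=3.4,fy=3.4,interpolation=cv2.INTER_CUBIC))
E
```

```text
(no output)
```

View pics/topc.png

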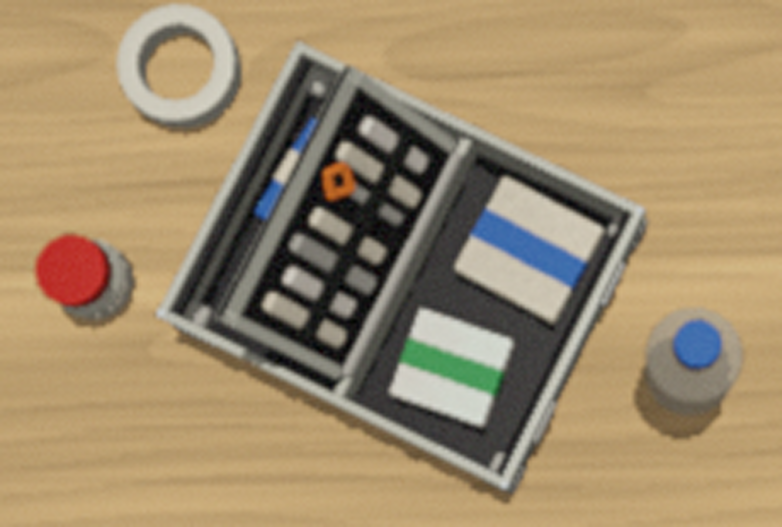

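View pics/scc.png

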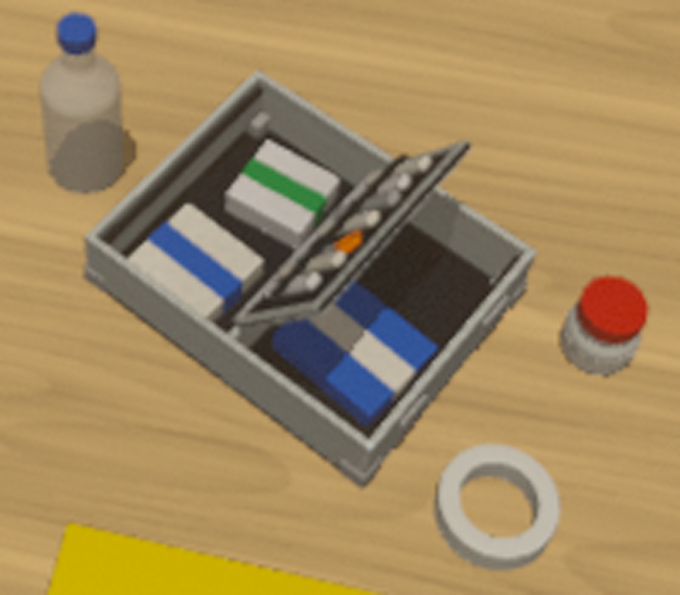

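```bash
cat > h.py <<'E'
import numpy as np, cv2
from plant import r
def ray(n,uv):
    c=r.calibration(n);R=cv2.Rodrigues(np.array(c["rvec"]))[0];t=np.array(c["tvec"]).reshape(3)
    p=cv2.undistortPoints(np.array([[uv]],float),c["K"],None).ravel()
    return -R.T@t, R.T@np.array([p[0],p[1],1])
def onz(n,uv,z):
    o,d=ray(n,uv); return o+d*(z-o[2])/d[2]
def tri(u1,u2):
    o1,d1=ray("top",u1);o2,d2=ray("scene",u2)
    A=np.stack([d1,-d2],1);s=np.linalg.lstsq(A,o2-o1,rcond=None)[0]
    p,q=o1+d1*s[0],o2+d2*s[1]; return (p+q)/2,np.linalg.norm(p-q)
T=lambda u:(145+u[0]/3.4,125+u[1]/3.4)
S=lambda u:(280+u[0]/3.4,215+u[1]/3.4)
E
python3 - <<'E'
from h import *
np.set_printoptions(precision=4,suppress=True)
c=[(301,46),(642,210),(508,490),(160,315)] # farL farR nearR nearL
sc=[(365,460),(92,243),(258,75),(532,255)]
P=[onz("top",T(u),.06) for u in c]; print(np.array(P))
Q=[onz("scene",S(u),.06) for u in sc]; print(np.array(Q))
for W in(P,Q):
    ctr=np.mean(W,0);x=(W[1]+W[2]-W[0]-W[3])/2;y=(W[0]+W[1]-W[3]-W[2])/2
    print(ctr,np.linalg.norm(x),np.linalg.norm(y),np.degrees([np.arctan2(x[1],x[0]),np.arctan2(y[1],y[0])]))
e=[tri(T((347,68)),S((320,306))),tri(T((228,318)),S((467,145)))]
print(e)
hx=(P[1]+P[2]-P[0]-P[3]);hx/=np.linalg.norm(hx);ctr=(np.mean(P,0)+np.mean(Q,0))/2
for p,_ in e:
    d=p-ctr; print("tray x",d@hx,"z-.054",p[2]-.054,"angle",np.arctan2(p[2]-.054,-d@hx),"len",np.hypot(d@hx,p[2]-.054))
for n,u,z in(("tape",(180,67),.025),("jar",(72,270),.06),("bottle",(697,343),.17)):print(n,onz("top",T(u),z))
E
```

```text
[[ 0.6852  0.1642  0.06  ]
 [ 0.5723 -0.0545  0.06  ]
 [ 0.3954  0.0337  0.06  ]
 [ 0.5114  0.2556  0.06  ]]
[[ 0.6962  0.1659  0.06  ]
 [ 0.5771 -0.048   0.06  ]
 [ 0.4012  0.0385  0.06  ]
 [ 0.5157  0.2576  0.06  ]]
[0.5411 0.0998 0.06  ] 0.24827323649282462 0.1969825780053725 [-117.4682  -27.1092]
[0.5476 0.1035 0.06  ] 0.24599597777640886 0.1992238600235411 [-118.3498  -26.5677]
[(array([0.6439, 0.1193, 0.1523]), np.float64(0.001126986094694243)), (array([0.4966, 0.1933, 0.1474]), np.float64(0.005124193453919942))]
tray x -0.06161040652701886 z-.054 0.09834595314314587 angle 1.0111434259905525 len 0.11605071603423381
tray x -0.059361503374564896 z-.054 0.09339234628683601 angle 1.0046006981901006 len 0.11066127790627023
tape [0.6833 0.2527 0.025 ]
jar [0.5419 0.3128 0.06  ]
bottle [ 0.4739 -0.0836  0.17  ]
```

Tray centre is about (0.544, 0.1015), and the tray's x axis points at −118° in the world frame. The two views agree within 7 mm. The leaf measures 0.111–0.116 m at about 1.0 rad, against the 0.115 m given. The carton look-alikes are brown at (468,248) and (530,256), green at (520,330) and purple at (522,197). None of them is on the job path. The leaf to push is the black panel in the tray at top (243,190), and the crops above confirm it.

Next I'll close the fingers, rise and turn so the tool's x lies along the tray's x.

Request:
{"api": "servo_tool", "payload": {
  "steps": [
    [0, 0, 0, -2, -9],
    [0, 0, 0, -2, -9],
    [0, 0, 0, -2, -9],
    [0, 0, 0, -2, -9],
    [0, 0, 0, -2, -9]
  ],
  "squeeze": 10
}}

```text
time_s: 0.72
tcp_pos: [0.2031, -0.6434, 0.2987]
eef_rot: [180.0, 0.0, -117.2]
contact_force: [0.7, -1.1, -0.3]
gripper_width: 0.0432
```

Request:
{"api": "servo_tool", "payload": {
  "steps": [
    [0, -5, 0.2, 0, 0],
    [0, -5.5, 0.2, 0, 0],
    [0, -5.5, 0.2, 0, 0],
    [0, -5.5, 0.2, 0, 0],
    [0, -5.5, 0.2, 0, 0],
    [0, -5.5, 0.2, 0, 0],
    [0, -5.5, 0.2, 0, 0],
    [0, -5.5, 0.2, 0, 0]
  ]
}}

```text
time_s: 1.72
tcp_pos: [0.39, -0.2486, 0.2986]
eef_rot: [-180.0, 0.0, -117.5]
contact_force: [1.0, -1.4, 1.1]
gripper_width: 0.0008
```

Request:
{"api": "servo_tool", "payload": {
  "steps": [
    [0, -5.5, 0.2, 0, 0],
    [0, -5.5, 0.2, 0, 0],
    [0, -5.5, 0.2, 0, 0],
    [0, -5.5, 0.2, 0, 0],
    [0, -5.5, 0.2, 0, 0],
    [0, -5.5, 0.2, 0, 0],
    [0, -5.5, 0.2, 0, 0],
    [0, 0, 0, 0, 0]
  ]
}}

```text
time_s: 2.72
tcp_pos: [0.5556, 0.1006, 0.2969]
eef_rot: [179.9, -0.1, -117.3]
contact_force: [0.1, -0.7, 0.5]
gripper_width: 0.0004
```

```bash
cat > st.py <<'E'
from h import *
np.set_printoptions(precision=4,suppress=True)
def show():
    s=r.get_state(); p=np.array(s["tcp_pos"]); a=np.radians(-117.9)
    d=p[:2]-[.544,.1015]; X=np.array([np.cos(a),np.sin(a)]);Y=np.array([-X[1],X[0]])
    print("t",s["time_s"],"tcp",p,"rot",s["eef_rot"],"trayxy",d@X,d@Y,"F",s["contact_force"],"w",s["gripper_width"])
def pic(n,name):
    b={"top":(125,280,145,375),"scene":(150,390,250,500)}[n]
    im=r.capture(n)[b[0]:b[1],b[2]:b[3],::-1]
    cv2.imwrite(f"pics/{name}.png",cv2.resize(im,None,fx=2.5,fy=2.5,interpolation=cv2.INTER_CUBIC))
E
python3 -c "
from st import *
show()"
```

```text
t 2.725 tcp [0.5556 0.1006 0.2969] rot [ 179.9024   -0.1042 -117.3062] trayxy -0.004661074400516754 0.010688018694393188 F [ 0.1484 -0.6738  0.5171] w 0.0003557088529286056
```

Request:
{"api": "servo_tool", "payload": {
  "steps": [
    [0, -5.25, 1, 0, 0],
    [0, -5.25, 0, 0, 0],
    [0, 0, 0, 4, 0],
    [0, 0, 0, 4, 0],
    [0, 0, 0, 4, 0],
    [0, 0, 0, 3, 0],
    [0, 0, 0, 2, 0],
    [0, 0, 0, 0, 0]
  ]
}}

```text
time_s: 3.72
tcp_pos: [0.5933, 0.1941, 0.127]
eef_rot: [179.9, -0.2, -117.5]
contact_force: [1.3, 0.8, 0.7]
gripper_width: 0.0003
```

```bash
python3 -c "
from st import *
show();pic('scene','s1')"
```

```text
t 3.725 tcp [0.5933 0.1941 0.127 ] rot [ 179.8863   -0.1861 -117.5186] trayxy -0.10489878129033674 0.00020081037545899988 F [1.2959 0.8252 0.6795] w 0.0002900458292126245
```

View pics/s1.png

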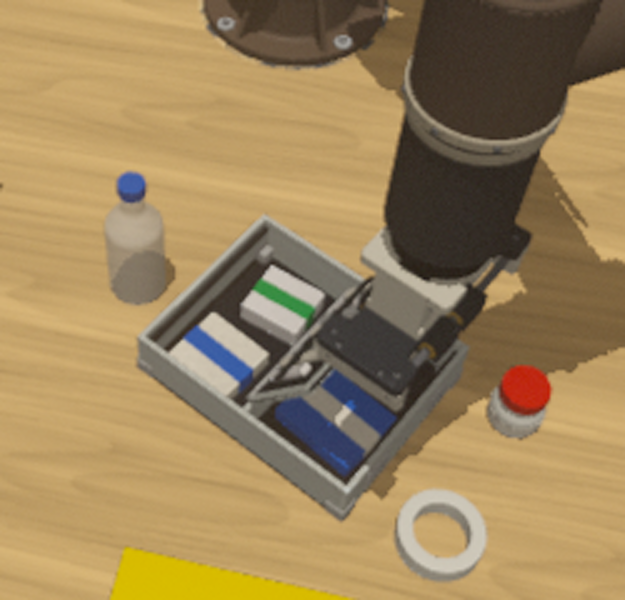

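Request:
{"api": "servo_tool", "payload": {
  "steps": [
    [0, 1.5, 0, 0, 0],
    [0, 1, 0, 0, 0],
    [0, 1, 0, 0, 0],
    [0, 1, 0, 0, 0],
    [0, 1, 0, 0, 0],
    [0, 1, 0, 0, 0],
    [0, 1, 0, 0, 0],
    [0, 0, 0, 0, 0]
  ]
}}

```text
time_s: 4.78
tcp_pos: [0.5596, 0.1283, 0.1288]
eef_rot: [180.0, -0.0, -117.5]
contact_force: [-0.1, -0.5, 0.3]
gripper_width: 0.0006
```

```bash
python3 -c "
from st import *
show();pic('scene','s2');pic('top','t2')"
```

```text
t 4.775 tcp [0.5596 0.1283 0.1288] rot [ 179.9963   -0.0004 -117.5103] trayxy -0.03095500757115053 0.001249325410594148 F [-0.0561 -0.5271  0.2642] w 0.0005587847159686293
```

View pics/s2.png

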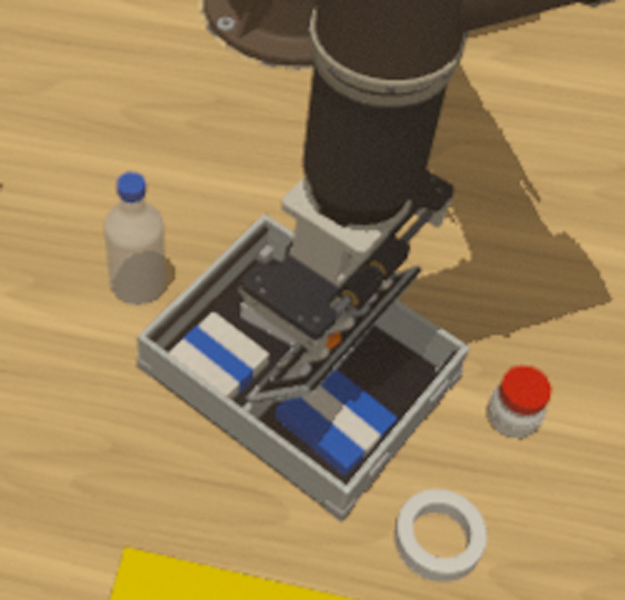

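View pics/t2.png

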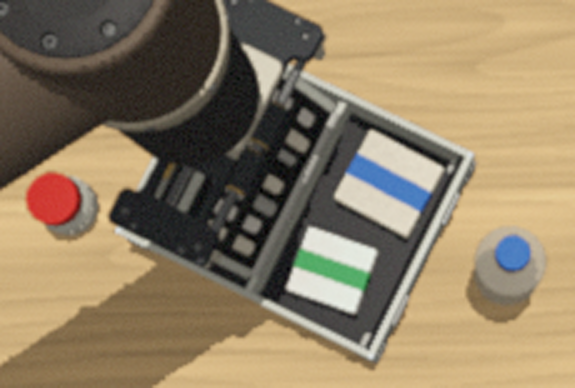

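```bash
python3 - <<'E'
from st import *
a=np.radians(-117.9);X=np.array([np.cos(a),np.sin(a),0]);Y=np.array([-X[1],X[0],0]);C=np.array([.544,.1015,0])
def pr(n,p):
    c=r.calibration(n);return cv2.projectPoints(np.array([p],float),c["rvec"],c["tvec"],c["K"],None)[0].ravel()
b={"top":(145,125),"scene":(250,150)}
for n in b:
    f=lambda p:np.round((pr(n,p)-b[n])*2.5)
    print(n,"tcp1",f([.5933,.1941,.127]),"tcp2",f([.5596,.1283,.1288]), "spine",[f(C+[0,0,.054]+s*.085*Y) for s in(1,-1)])
    for th in(.9,1.0,1.2,1.5,1.8): print(th,[f(C+[0,0,.054+.115*np.sin(th)]-X*.115*np.cos(th)+s*.085*Y) for s in(1,-1)])
E
```

```text
top tcp1 [170. 121.] tcp2 [249. 159.] spine [array([339., 106.]), array([250., 278.])]
0.9 [array([249.,  43.]), array([152., 228.])]
1.0 [array([258.,  45.]), array([160., 232.])]
1.2 [array([279.,  53.]), array([179., 242.])]
1.5 [array([315.,  69.]), array([215., 260.])]
1.8 [array([353.,  89.]), array([254., 280.])]
scene tcp1 [400. 370.] tcp2 [333. 323.] spine [array([245., 405.]), array([352., 291.])]
0.9 [array([314., 402.]), array([426., 279.])]
1.0 [array([305., 392.]), array([419., 269.])]
1.2 [array([287., 372.]), array([402., 250.])]
1.5 [array([257., 345.]), array([373., 226.])]
1.8 [array([226., 325.]), array([343., 209.])]
```

The leaf has not moved: its edge still projects at θ≈1.0, although the finger was commanded past it. I need to see where the finger really is.

```bash
python3 - <<'E'
from st import *
show()
for n,b in(("scene",(230,330,320,450)),("top",(125,245,180,330))):
    im=r.capture(n)[b[0]:b[1],b[2]:b[3],::-1]
    cv2.imwrite(f"pics/z_{n}.png",cv2.resize(im,None,fx=5,fy=5,interpolation=cv2.INTER_CUBIC))
E
```

```text
t 4.875 tcp [0.5601 0.1289 0.1288] rot [-179.9862    0.0169 -117.4848] trayxy -0.03177866510033112 0.0013877922527121903 F [-0.0439 -0.4375  0.6544] w 0.00045757341684394095
```

View pics/z_scene.png

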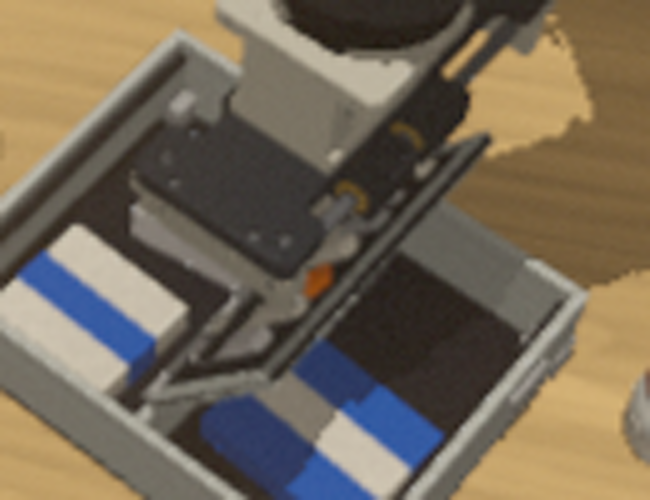

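View pics/z_top.png

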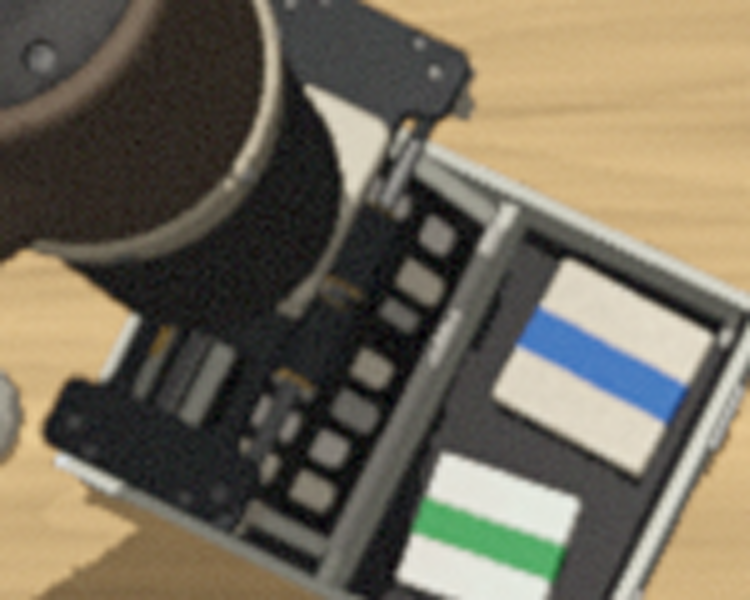

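Request:
{"api": "servo_tool", "payload": {
  "steps": [
    [0, 0, 0, -5, 0],
    [0, 0, 0, -5, 0],
    [0, 0, 0, -5, 0],
    [0, -5, 0, -5, 0],
    [0, -5, 0, 0, 0],
    [0, 0, 0, 0, 0]
  ]
}}

```text
time_s: 5.72
tcp_pos: [0.6042, 0.2154, 0.3213]
eef_rot: [179.9, -0.1, -117.4]
contact_force: [0.2, -0.5, -1.4]
gripper_width: 0.0006
```

```bash
python3 - <<'E'
from st import *
show()
p=r.get_state()["tcp_pos"]
for n in("scene","top"):
    c=r.calibration(n);u=cv2.projectPoints(np.array([p],float),c["rvec"],c["tvec"],c["K"],None)[0].ravel()
    x,y=int(u[0]),int(u[1]); x0,y0=max(0,x-80),max(0,y-80)
    im=r.capture(n)[y0:y0+120,x0:x0+160,::-1]
    im=cv2.resize(im,None,fx=5,fy=5,interpolation=cv2.INTER_CUBIC)
    cv2.circle(im,(int((u[0]-x0)*5),int((u[1]-y0)*5)),5,(0,0,255),1); print(n,u)
    cv2.imwrite(f"pics/y_{n}.png",im)
E
```

```text
t 5.725 tcp [0.6042 0.2154 0.3213] rot [ 179.9322   -0.0601 -117.3603] trayxy -0.12879264836471566 -0.00011209419812013843 F [ 0.2401 -0.5079 -1.3695] w 0.0006467125946268047
scene [436.1494 251.9708]
top [172.903  142.4885]
```

View pics/y_scene.png

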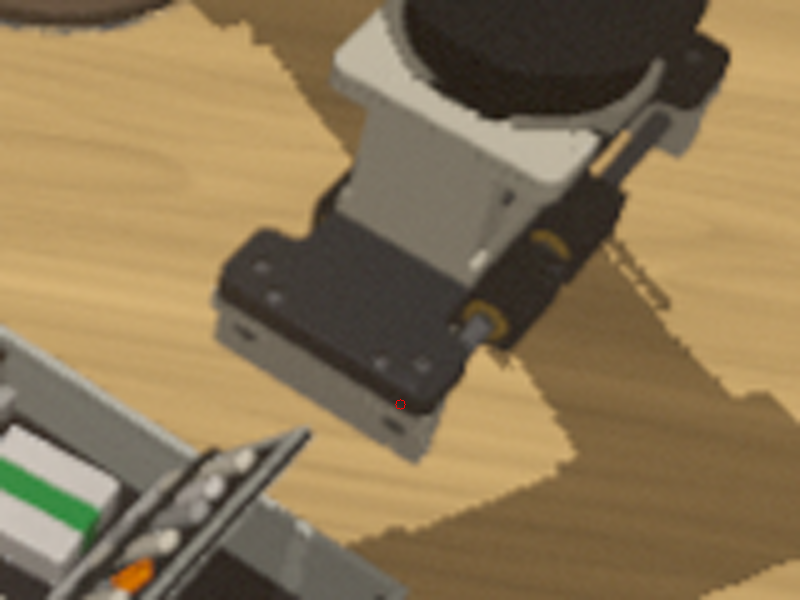

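View pics/y_top.png

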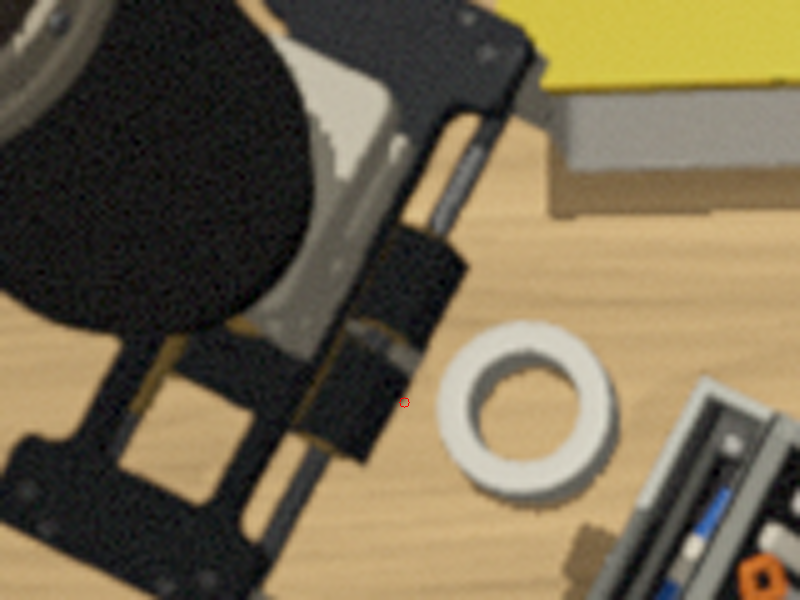

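```bash
python3 - <<'E'
from st import *
S2=lambda u:(356+u[0]/5,171+u[1]/5);T2=lambda u:(92+u[0]/5,62+u[1]/5)
tcp=np.array([.6042,.2154,.3213]);a=np.radians(-117.4);X=np.array([np.cos(a),np.sin(a),0]);Y=np.array([np.sin(a),-np.cos(a),0])
for t,s in(((468,17),(275,297)),((487,50),(262,267)),((532,50),(222,288))):
    p,e=tri(T2(t),S2(s)); d=p-tcp; print(p,e,"tool xyz",d@X,d@Y,-d[2])
E
```

```text
[0.6764 0.1562 0.4565] 0.002909108339276593 tool xyz 0.01930158313112479 -0.09134130402720501 -0.1351975317342774
[0.6661 0.1506 0.4574] 0.003245076412162737 tool xyz 0.028990635269011092 -0.08477448823279438 -0.13605602833925612
[0.6697 0.14   0.4483] 0.0028185240191271007 tool xyz 0.036812957153641065 -0.09284358605184062 -0.1269813842537611
```

```bash
python3 - <<'E'
from st import *
tcp=np.array([.6042,.2154,.3213]);a=np.radians(-117.4);X=np.array([np.cos(a),np.sin(a),0]);Y=np.array([np.sin(a),-np.cos(a),0]);Z=np.array([0,0,-1.])
for n,x0,y0 in(("scene",356,171),("top",92,62)):
    im=cv2.imread(f"pics/y_{n}.png");c=r.calibration(n)
    f=lambda P:((cv2.projectPoints(np.array([tcp+X*p[0]+Y*p[1]+Z*p[2] for p in P]),c["rvec"],c["tvec"],c["K"],None)[0].reshape(-1,2)-[x0,y0])*5).astype(int)
    def box(hx,hy,z0,z1,col):
        for z in(z0,z1): cv2.polylines(im,[f([(hx,hy,z),(hx,-hy,z),(-hx,-hy,z),(-hx,hy,z)])],True,col,1)
        for sx in(1,-1):
            for sy in(1,-1): cv2.polylines(im,[f([(sx*hx,sy*hy,z0),(sx*hx,sy*hy,z1)])],False,col,1)
    box(.039,.0965,-.066,-.136,(0,255,0)); box(.0095,.021,0,-.066,(255,0,255))
    cv2.imwrite(f"pics/w_{n}.png",im)
E
```

```text
(no output)
```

View pics/w_scene.png

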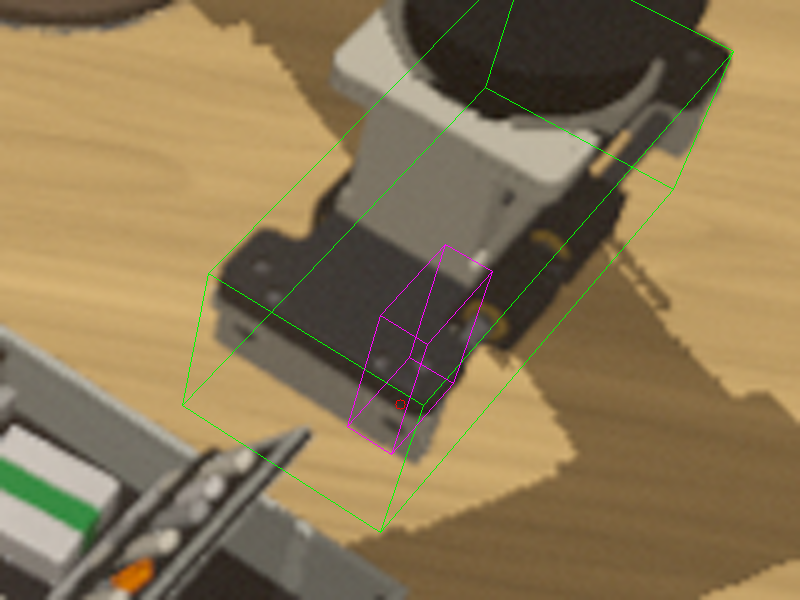

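View pics/w_top.png

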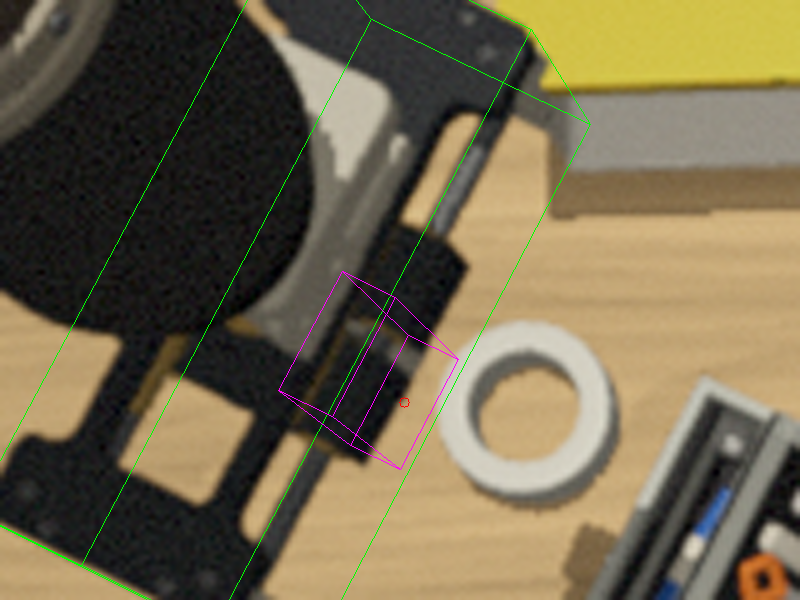

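The body's rendered underside sits roughly 40 mm higher than the reported TCP and the stated dimensions imply, and no finger shows where the tip should be. I'll turn the gripper side-on to the scene camera and look at the tip.

Request:
{"api": "servo_tool", "payload": {
  "steps": [
    [0, 0, 0, 0, 10],
    [0, 0, 0, 0, 10],
    [0, 0, 0, 0, 10],
    [0, 0, 0, 0, 10],
    [0, 0, 0, 0, 10],
    [0, 0, 0, 0, 10],
    [0, 0, 0, 0, 10],
    [0, 0, 0, 0, 0]
  ]
}}

```text
time_s: 6.82
tcp_pos: [0.6031, 0.2116, 0.3232]
eef_rot: [180.0, 0.0, 172.6]
contact_force: [0.1, 0.7, 0.4]
gripper_width: 0.0003
```

```bash
cat > ov.py <<'E'
from st import *
from scipy.spatial.transform import Rotation as Ro
def overlay(tag):
    s=r.get_state();tcp=np.array(s["tcp_pos"]);Rm=Ro.from_euler("xyz",s["eef_rot"],degrees=True).as_matrix();show()
    for n in("scene","top"):
        c=r.calibration(n)
        pj=lambda P:cv2.projectPoints(np.array([tcp+Rm@np.array(p) for p in P]),c["rvec"],c["tvec"],c["K"],None)[0].reshape(-1,2)
        u=pj([(0,0,0)])[0];x0,y0=max(0,int(u[0])-80),max(0,int(u[1])-70)
        im=r.capture(n)[y0:y0+120,x0:x0+160,::-1];im=cv2.resize(im,None,fx=5,fy=5,interpolation=cv2.INTER_CUBIC)
        for z in(0,-.02,-.04,-.06):
            q=((pj([(0,0,z)])[0]-[x0,y0])*5).astype(int);cv2.circle(im,tuple(int(v) for v in q),4,(0,0,255) if z==0 else (255,0,255),1)
        cv2.imwrite(f"pics/{tag}_{n}.png",im);print(n,x0,y0)
E
python3 -c "
from ov import *
overlay('v')"
```

```text
t 6.825 tcp [0.6031 0.2116 0.3232] rot [179.9943   0.0158 172.5566] trayxy -0.12499168062150759 0.0006870585943240873 F [0.1359 0.6509 0.4338] w 0.00033096601867555375
scene 354 180
top 94 72
```

View pics/v_scene.png

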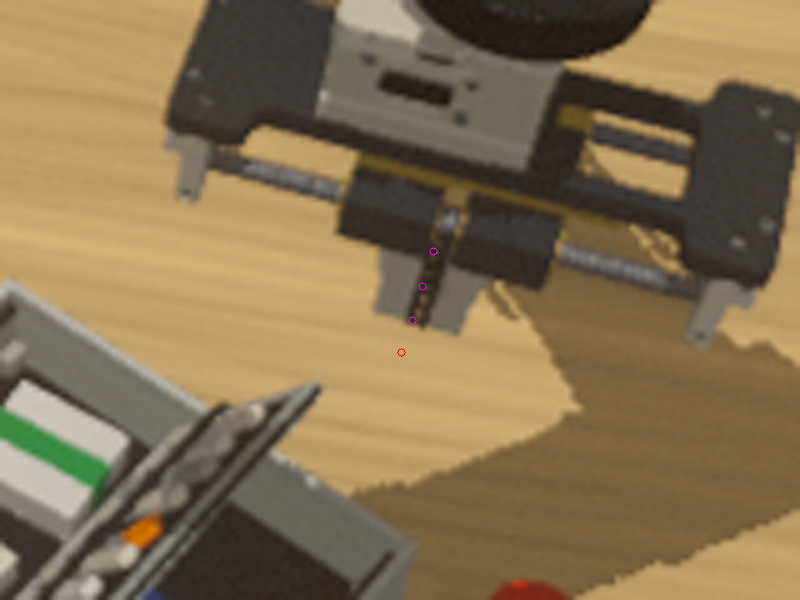

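View pics/v_top.png

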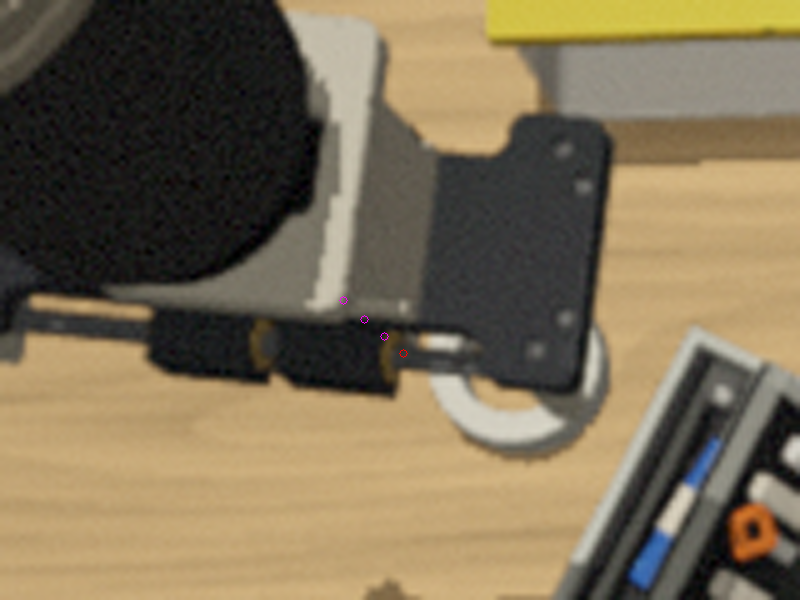

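```bash
python3 - <<'E'
from st import *
S2=lambda u:(354+u[0]/5,180+u[1]/5);T2=lambda u:(94+u[0]/5,72+u[1]/5)
from scipy.spatial.transform import Rotation as Ro
tcp=np.array([.6031,.2116,.3232]);Rm=Ro.from_euler("xyz",[180,0,172.56],degrees=True).as_matrix()
# plate holes and block corners (top, scene)
for nm,t,s in(("gap",(270,372),(445,215)),("block right low corner",(394,392),(345,230)),("block right top",(394,392),(350,205)),("hole tr",(565,150),(205,100)),("hole",(535,350),(195,75)),("hole br",(566,318),(209,103)),("block L corner",(150,360),(545,285))):
    p,e=tri(T2(t),S2(s)); print(nm,p,e,"tool",Rm.T@(p-tcp))
print("cams",ray("top",(0,0))[0],ray("scene",(0,0))[0])
E
```

```text
gap [0.5819 0.2237 0.3843] 0.020009599815885383 tool [ 0.0226  0.0093 -0.0611]
block right low corner [0.5802 0.1915 0.3645] 0.01980509858275472 tool [ 0.0201 -0.0229 -0.0413]
block right top [0.5772 0.1898 0.3744] 0.01682453016943863 tool [ 0.0228 -0.025  -0.0512]
hole tr [0.621  0.124  0.4591] 0.0014069025183764282 tool [-0.0291 -0.0845 -0.1359]
hole [0.5751 0.1295 0.4263] 0.021360612659589585 tool [ 0.0171 -0.085  -0.1031]
hole br [0.5849 0.1291 0.4208] 0.00682793580590298 tool [ 0.0074 -0.0842 -0.0976]
block L corner [0.5912 0.2652 0.3687] 0.025024625142581223 tool [ 0.0187  0.0516 -0.0455]
cams [ 0.3654 -0.0486  1.1454] [1.1416 0.1315 1.0169]
```

The tips look about 20 mm above the reported TCP, which would explain why they slid over the leaf's edge. I'll open the fingers so both tips show in both views and measure this.

Request:
{"api": "servo_tool", "payload": {
  "steps": [
    [8.7, 0, 0, 0, 0],
    [8.7, 0, 0, 0, 0],
    [8.7, 0, 0, 0, 0],
    [8.7, 0, 0, 0, 0],
    [8.7, 0, 0, 0, 0],
    [8.7, 0, 0, 0, 0]
  ]
}}

```text
time_s: 7.68
tcp_pos: [0.6034, 0.2125, 0.3228]
eef_rot: [-180.0, -0.0, 172.5]
contact_force: [0.4, 0.2, -0.5]
gripper_width: 0.0547
```

```bash
python3 -c "
from ov import *
overlay('u')"
```

```text
t 7.675 tcp [0.6034 0.2125 0.3228] rot [-179.9975   -0.0035  172.5242] trayxy -0.12583442110984164 0.0005515252894215464 F [ 0.4106  0.23   -0.4511] w 0.054725983471128704
scene 354 180
top 94 72
```

View pics/u_scene.png

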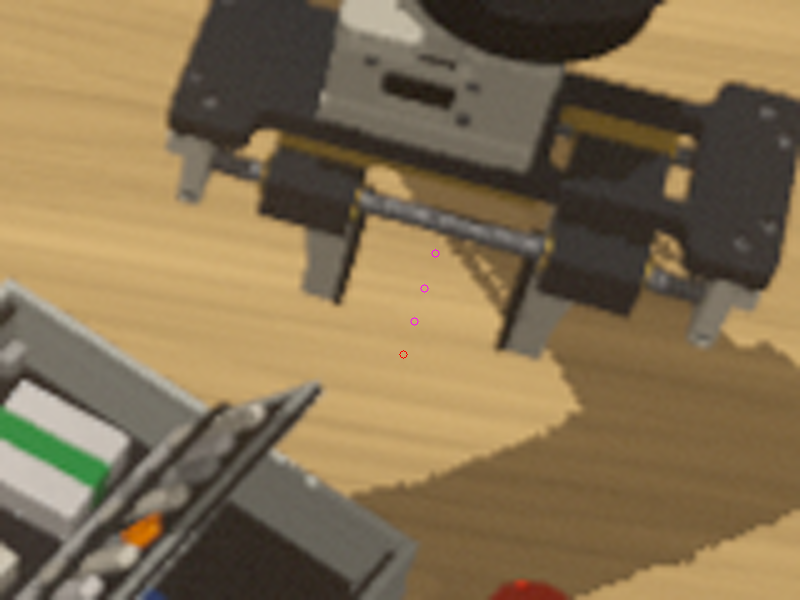

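View pics/u_top.png

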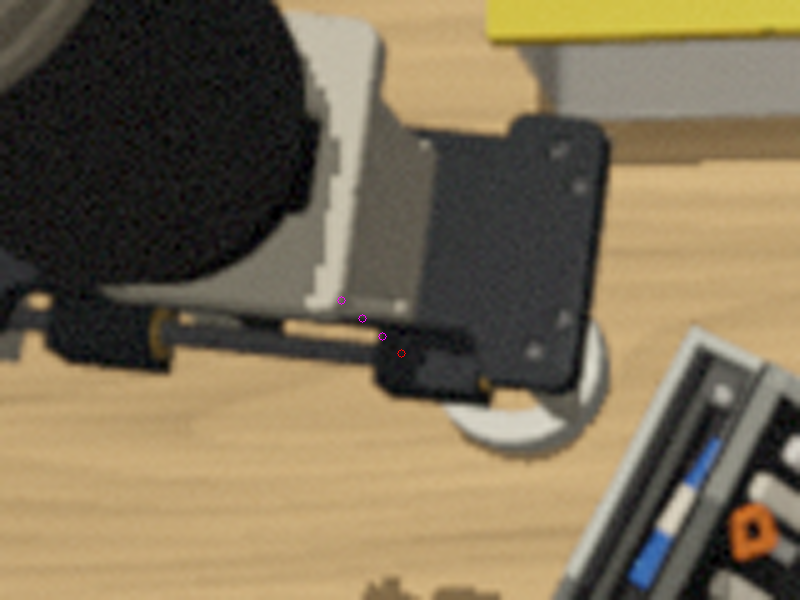

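The picture shows the open fingertips at about (337,303) and (500,348). Their midpoint lies about 20 mm above the reported TCP (403,354), so I'll assume the tips are about 20 mm higher than reported and confirm by contact. I'll push with one open finger near the leaf's far end and keep the grasp point off the leaf (tray y ≈ +0.12). That rules out the "between the fingers" fault whichever way the offset lies.

Request:
{"api": "servo_tool", "payload": {
  "steps": [
    [8.7, 0, 0, 0, -10],
    [8.7, 0, 0, 0, -10],
    [8.7, 0, 0, 0, -10],
    [8.7, 0, 0, 0, -10],
    [8.7, 0, 0, 0, -10],
    [8.7, 0, 0, 0, -10],
    [8.7, 0, 0, 0, -10],
    [8.7, 0, 0, 0, 0]
  ]
}}

```text
time_s: 8.78
tcp_pos: [0.6034, 0.2125, 0.3228]
eef_rot: [180.0, 0.0, -117.5]
contact_force: [-0.7, -0.6, 0.2]
gripper_width: 0.0871
```

Request:
{"api": "servo_tool", "payload": {
  "steps": [
    [8.7, 0, -4, 0, 0],
    [8.7, 0, -4, 0, 0],
    [8.7, 0, -4, 0, 0],
    [8.7, 0, 0, 5, 0],
    [8.7, 0, 0, 5, 0],
    [8.7, 0, 0, 5, 0],
    [8.7, 0, 0, 4, 0],
    [8.7, 0, 0, 2, 0]
  ]
}}

```text
time_s: 9.78
tcp_pos: [0.7085, 0.1566, 0.1097]
eef_rot: [179.9, -0.2, -117.8]
contact_force: [0.6, -0.0, 0.7]
gripper_width: 0.087
```

```bash
python3 -c "
from ov import *
show();pic('scene','s3');pic('top','t3')"
```

```text
t 9.775 tcp [0.7085 0.1566 0.1097] rot [ 179.8544   -0.1639 -117.7735] trayxy -0.12564494587531053 0.11960059015174694 F [ 0.6353 -0.0469  0.6693] w 0.0869586206536186
```

View pics/s3.png

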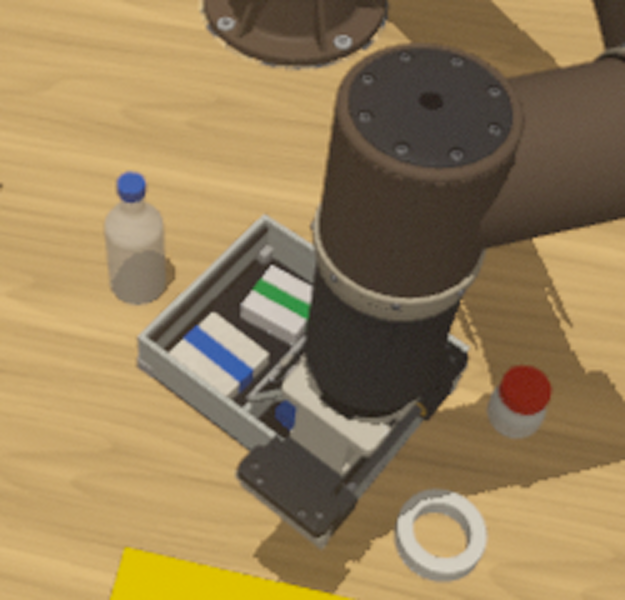

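View pics/t3.png

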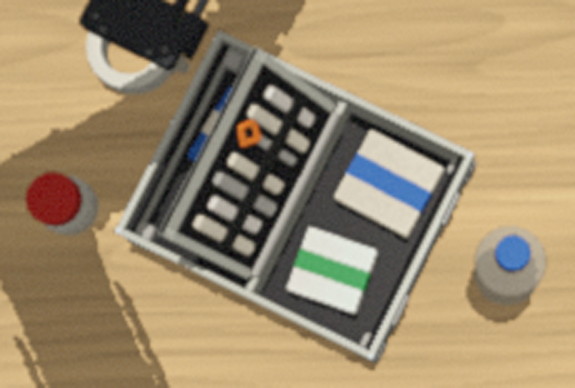

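```bash
python3 - <<'E'
from ov import *
s=r.get_state();tcp=np.array(s["tcp_pos"]);Rm=Ro.from_euler("xyz",s["eef_rot"],degrees=True).as_matrix()
im=r.capture("top")[:, :, ::-1].copy();c=r.calibration("top")
for z,col in((-.136,(0,255,0)),(-.108,(0,255,255)),(-.02,(255,0,255))):
    hx,ya,yb=(.039,-.0965,.0965) if z<-.05 else (.0095,.0435,.0645)
    q=cv2.projectPoints(np.array([tcp+Rm@np.array(p) for p in[(hx,ya,z),(hx,yb,z),(-hx,yb,z),(-hx,ya,z)]]),c["rvec"],c["tvec"],c["K"],None)[0].reshape(-1,2)
    cv2.polylines(im,[q.astype(int)],True,col,1)
cv2.imwrite("pics/t4.png",cv2.resize(im[0:280,60:380],None,fx=2.1,fy=2.1))
E
```

```text
(no output)
```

View pics/t4.png

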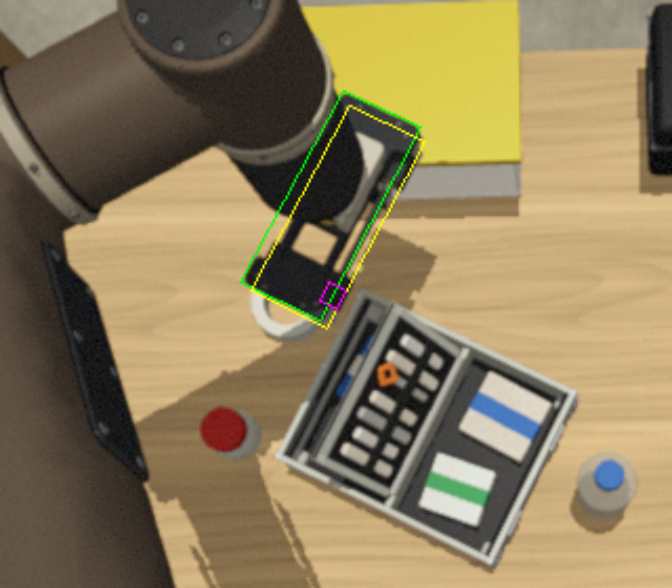

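Request:
{"api": "servo_tool", "payload": {
  "steps": [
    [8.7, 1, 0, 1.0, 0],
    [8.7, 1, 0, 0.5, 0],
    [8.7, 1, 0, 0, 0],
    [8.7, 1, 0, 0, 0],
    [8.7, 1, 0, 0, 0],
    [8.7, 1, 0, 0, 0],
    [8.7, 1, 0, 0, 0],
    [8.7, 1, 0, 0, 0]
  ]
}}

```text
time_s: 10.92
tcp_pos: [0.6746, 0.087, 0.0996]
eef_rot: [-179.8, 0.2, -117.5]
contact_force: [3.2, 3.2, 3.9]
gripper_width: 0.087
```

```bash
python3 -c "
from ov import *
show();pic('scene','s5');pic('top','t5')"
```

```text
t 10.925 tcp [0.6746 0.087  0.0996] rot [-179.8245    0.2225 -117.4567] trayxy -0.04826113774237288 0.12220076525619367 F [3.1914 3.1843 3.9207] w 0.08701218394628205
```

View pics/s5.png

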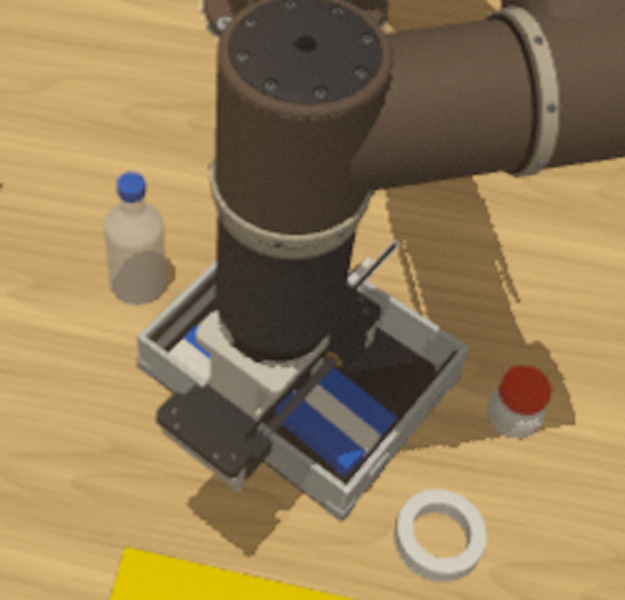

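View pics/t5.png

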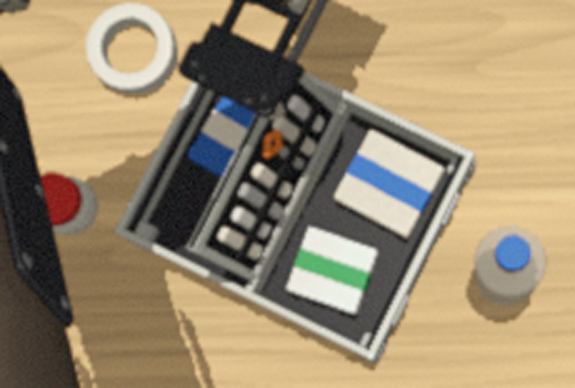

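Contact confirmed: the leaf's corner in the scene view has moved to (395,245), so θ≈1.28, with a force of about 5 N. Continuing over the top.

Request:
{"api": "servo_tool", "payload": {
  "steps": [
    [8.7, 0.85, 0, -0.7, 0],
    [8.7, 0.85, 0, -0.7, 0],
    [8.7, 0.85, 0, -0.7, 0],
    [8.7, 0.85, 0, -0.7, 0],
    [8.7, 0.8, 0, 0.1, 0],
    [8.7, 0.8, 0, 0.1, 0],
    [8.7, 0.8, 0, 0.1, 0],
    [8.7, 0.8, 0, 0.1, 0]
  ]
}}

```text
time_s: 12.02
tcp_pos: [0.6421, 0.0271, 0.1214]
eef_rot: [180.0, -0.0, -117.5]
contact_force: [1.7, 1.6, -0.1]
gripper_width: 0.0868
```

```bash
python3 -c "
from ov import *
show();pic('scene','s6');pic('top','t6')"
```

```text
t 12.025 tcp [0.6421 0.0271 0.1214] rot [ 179.9814   -0.0082 -117.4866] trayxy 0.019855166378775692 0.12153943296830043 F [ 1.7471  1.6362 -0.0834] w 0.08676294074327916
```

View pics/s6.png

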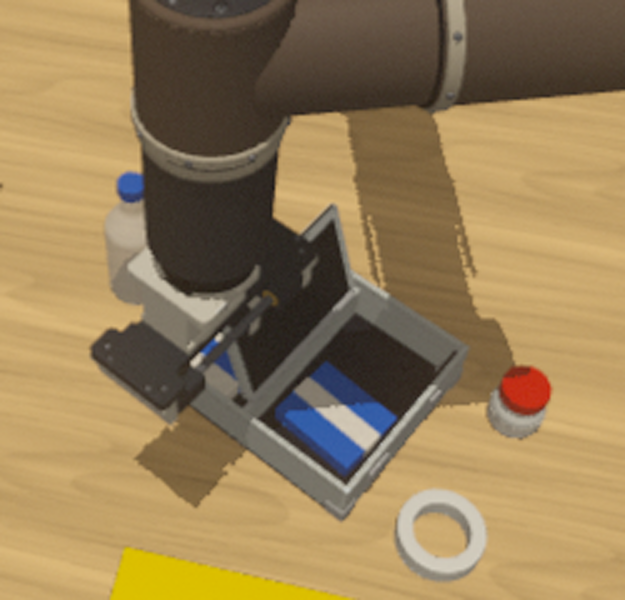

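View pics/t6.png

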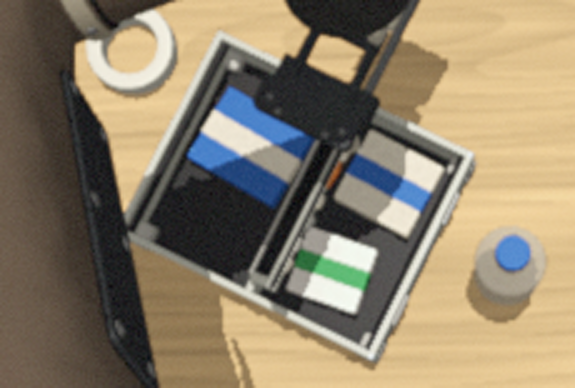

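The leaf is past upright: scene corner (333,207), θ≈1.9, which matches the model with the 20 mm tip offset. Following the arc down.

Request:
{"api": "servo_tool", "payload": {
  "steps": [
    [8.7, 0.7, 0, 0.25, 0],
    [8.7, 0.7, 0, 0.3, 0],
    [8.7, 0.65, 0, 0.35, 0],
    [8.7, 0.65, 0, 0.4, 0],
    [8.7, 0.6, 0, 0.5, 0],
    [8.7, 0.55, 0, 0.6, 0],
    [8.7, 0.55, 0, 0.65, 0],
    [8.7, 0.5, 0, 0.7, 0]
  ]
}}

```text
time_s: 13.12
tcp_pos: [0.6197, -0.0164, 0.0839]
eef_rot: [180.0, -0.0, -117.5]
contact_force: [0.2, -0.2, 2.3]
gripper_width: 0.0871
```

```bash
python3 -c "
from ov import *
show();pic('scene','s7');pic('top','t7')"
```

```text
t 13.125 tcp [ 0.6197 -0.0164  0.0839] rot [ 179.9995   -0.0117 -117.4813] trayxy 0.06876856129157077 0.12203230031824322 F [ 0.1751 -0.1804  2.283 ] w 0.08707532903507587
```

View pics/s7.png

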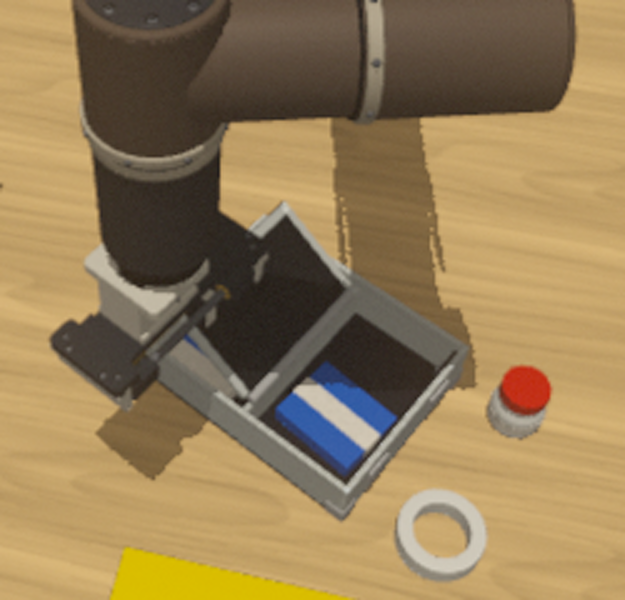

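View pics/t7.png

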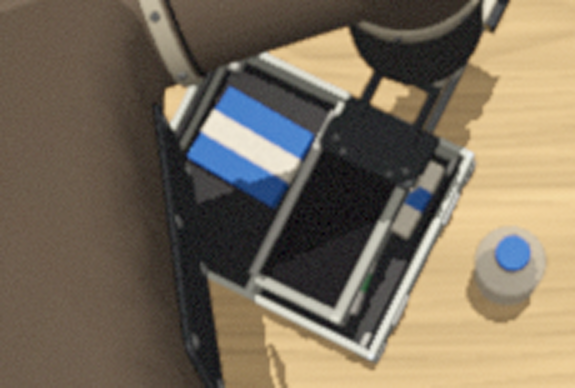

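Request:
{"api": "servo_tool", "payload": {
  "steps": [
    [8.7, 0.4, 0, 0.75, 0],
    [8.7, 0.35, 0, 0.75, 0],
    [8.7, 0.3, 0, 0.8, 0],
    [8.7, 0.2, 0, 0.7, 0],
    [8.7, 0.1, 0, 0.6, 0],
    [8.7, 0, 0, 0.5, 0],
    [8.7, 0, 0, 0.3, 0],
    [8.7, 0, 0, 0, 0]
  ]
}}

```text
time_s: 14.22
tcp_pos: [0.6136, -0.0278, 0.04]
eef_rot: [180.0, -0.0, -117.5]
contact_force: [0.4, 0.4, 0.2]
gripper_width: 0.0874
```

```bash
python3 -c "
from ov import *
show();pic('scene','s8');pic('top','t8')"
```

```text
t 14.225 tcp [ 0.6136 -0.0278  0.04  ] rot [ 179.983    -0.003  -117.4808] trayxy 0.08167651707991644 0.1219661541721078 F [0.3634 0.4461 0.2315] w 0.08740194576081728
```

View pics/s8.png

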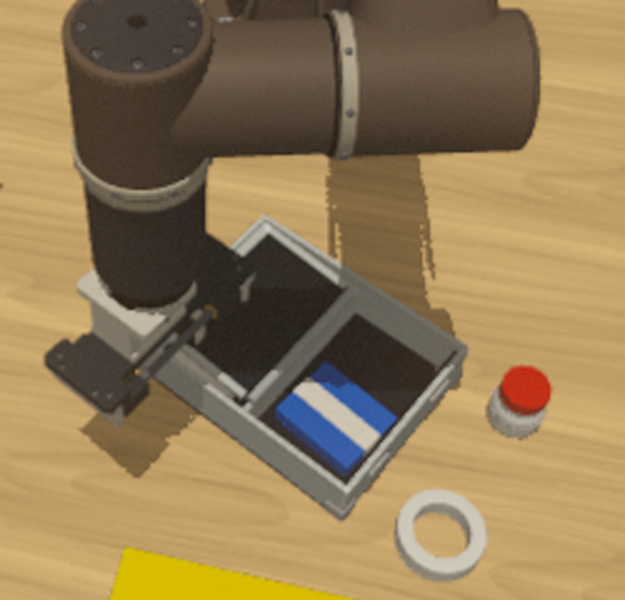

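View pics/t8.png

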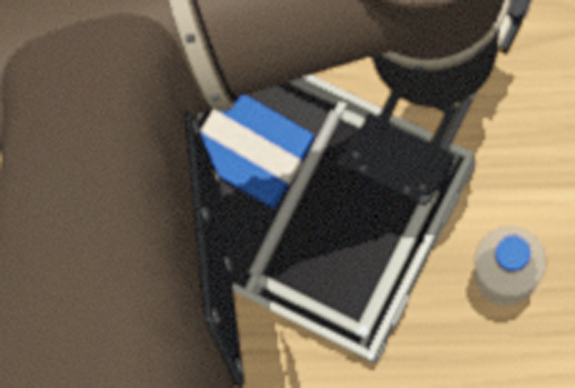

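Request:
{"api": "servo_tool", "payload": {
  "steps": [
    [8.7, 0, 0, 0.2, 0],
    [8.7, 0, 0, 0.1, 0],
    [8.7, 0, 0, 0, 0]
  ]
}}

```text
time_s: 14.7
tcp_pos: [0.6137, -0.0279, 0.0374]
eef_rot: [-180.0, 0.0, -117.5]
contact_force: [0.1, -0.2, 0.6]
gripper_width: 0.0867
```

Request:
{"api": "servo_tool", "payload": {
  "steps": [
    [8.7, 0, 0, 0.2, 0],
    [8.7, 0, 0, 0.1, 0],
    [8.7, 0, 0, 0, 0]
  ]
}}

```text
time_s: 15.08
tcp_pos: [0.6135, -0.0279, 0.0342]
eef_rot: [180.0, -0.0, -117.5]
contact_force: [0.7, -0.5, -0.3]
gripper_width: 0.0872
```

Request:
{"api": "servo_tool", "payload": {
  "steps": [
    [8.7, 0, 0, 0.15, 0],
    [8.7, 0, 0, 0.15, 0],
    [8.7, 0, 0, 0, 0]
  ]
}}

```text
time_s: 15.45
tcp_pos: [0.6135, -0.0279, 0.0311]
eef_rot: [180.0, -0.0, -117.5]
contact_force: [-0.2, 0.8, 0.1]
gripper_width: 0.0873
```

Request:
{"api": "servo_tool", "payload": {
  "steps": [
    [8.7, 0, 0, 0.15, 0],
    [8.7, 0, 0, 0.1, 0],
    [8.7, 0, 0, 0, 0]
  ]
}}

```text
time_s: 15.82
tcp_pos: [0.6136, -0.0279, 0.0294]
eef_rot: [-180.0, -0.0, -117.5]
contact_force: [-2.0, -1.0, 5.4]
gripper_width: 0.0872
```

```bash
python3 -c "
from ov import *
show();pic('scene','s9');pic('top','t9')"
```

```text
t 15.825 tcp [ 0.6136 -0.0279  0.0294] rot [-179.9956   -0.0024 -117.4676] trayxy 0.08177846199338995 0.122046046908321 F [-1.9543 -1.0267  5.4318] w 0.08724094310271696
```

View pics/s9.png

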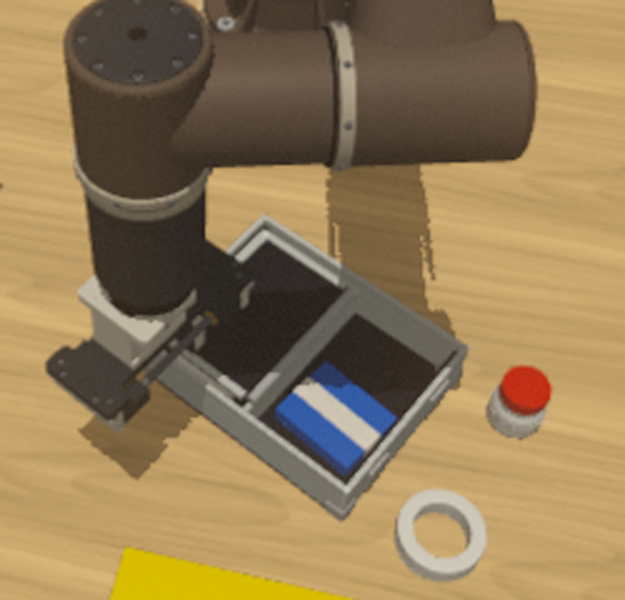

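View pics/t9.png

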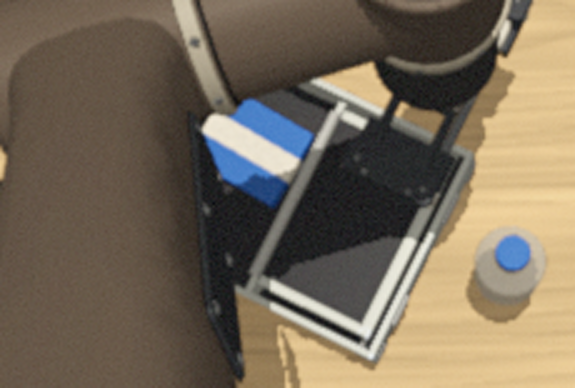

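Request:
{"api": "servo_tool", "payload": {
  "steps": [
    [8.7, 0, 0, 0.1, 0],
    [8.7, 0, 0, 0.1, 0],
    [8.7, 0, 0, 0, 0]
  ]
}}

```text
time_s: 16.3
tcp_pos: [0.6137, -0.0279, 0.0291]
eef_rot: [-180.0, 0.0, -117.4]
contact_force: [-6.7, 1.2, 19.5]
gripper_width: 0.087
```

Request:
{"api": "servo_tool", "payload": {
  "steps": [
    [8.7, 0, 0, 0.1, 0],
    [8.7, 0, 0, 0, 0]
  ]
}}

```text
time_s: 16.55
tcp_pos: [0.6138, -0.0279, 0.029]
eef_rot: [-179.9, 0.0, -117.4]
contact_force: [-9.3, 1.7, 26.7]
gripper_width: 0.0873
```

The force now rises steeply at constant z (0.029, so the tip is at about 0.057, the leaf's flat height). That is the end stop. Lifting off to check.

Request:
{"api": "servo_tool", "payload": {
  "steps": [
    [8.7, 0, 0, -0.4, 0],
    [8.7, 0, 0, -2, 0],
    [8.7, 0, 0, -4, 0],
    [8.7, 0, 0, -5, 0],
    [8.7, 0, -4, -5, 0],
    [8.7, 0, -5, -2, 0],
    [8.7, 0, -5, 0, 0],
    [8.7, 0, 0, 0, 0]
  ]
}}

```text
time_s: 17.55
tcp_pos: [0.7386, -0.0936, 0.2058]
eef_rot: [179.9, -0.1, -117.6]
contact_force: [-1.0, 0.4, -0.8]
gripper_width: 0.0869
```

```bash
python3 -c "
from ov import *
show();pic('scene','s10');pic('top','t10')"
```

```text
t 17.55 tcp [ 0.7386 -0.0936  0.2058] rot [ 179.8736   -0.0687 -117.6049] trayxy 0.08137096458669948 0.26325403158180516 F [-1.0308  0.379  -0.8294] w 0.0868661366743319
```

View pics/s10.png

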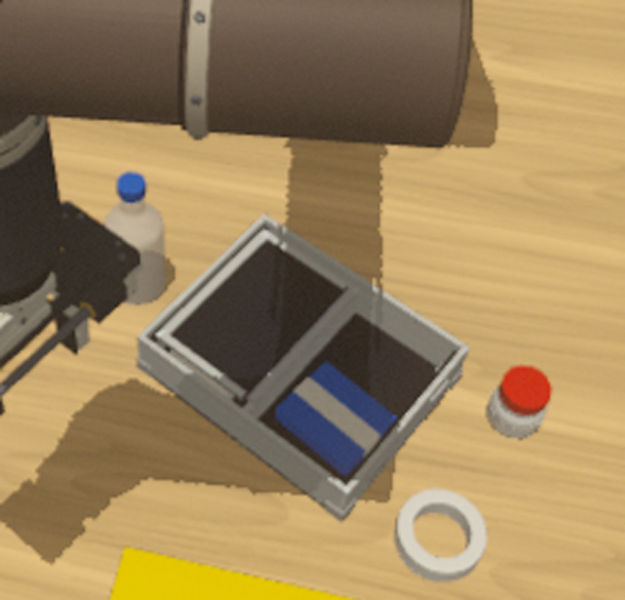

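View pics/t10.png

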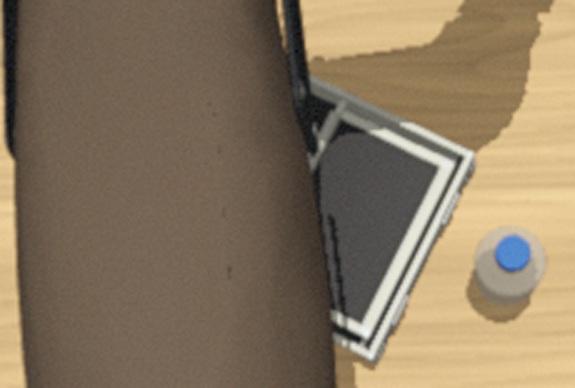

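```bash
python3 - <<'E'
from st import *
a=np.radians(-117.9);X=np.array([np.cos(a),np.sin(a),0]);Y=np.array([-X[1],X[0],0]);C=np.array([.5445,.102,0])
ims={}
for n,b in(("scene",(220,320,300,400)),("top",(150,280,260,345))):
    c=r.calibration(n); im=r.capture(n)[b[0]:b[1],b[2]:b[3],::-1];im=cv2.resize(im,None,fx=6,fy=6,interpolation=cv2.INTER_CUBIC)
    cv2.imwrite(f"pics/f_{n}.png",im[:600])
    for th in(3.1416,3.07,2.95):
        P=[C+[0,0,.054+.115*np.sin(th)+.003]-X*.115*np.cos(th)+s*.085*Y for s in(1,-1)]
        q=cv2.projectPoints(np.array(P),c["rvec"],c["tvec"],c["K"],None)[0].reshape(-1,2)
        print(n,th,((q-[b[2],b[0]])*6).round())
    P=[C+[0,0,.06]+X*.126+s*.1*Y for s in(1,-1)]
    print("rim",((cv2.projectPoints(np.array(P),c["rvec"],c["tvec"],c["K"],None)[0].reshape(-1,2)-[b[2],b[0]])*6).round())
E
```

```text
scene 3.1416 [[ 70. 384.]
 [332. 133.]]
scene 3.07 [[ 70. 373.]
 [334. 121.]]
scene 2.95 [[ 73. 358.]
 [339. 104.]]
rim [[ 25. 388.]
 [335.  95.]]
top 3.1416 [[402. 241.]
 [188. 659.]]
top 3.07 [[401. 236.]
 [186. 657.]]
top 2.95 [[396. 227.]
 [178. 653.]]
rim [[448. 216.]
 [196. 710.]]
```

View pics/f_scene.png

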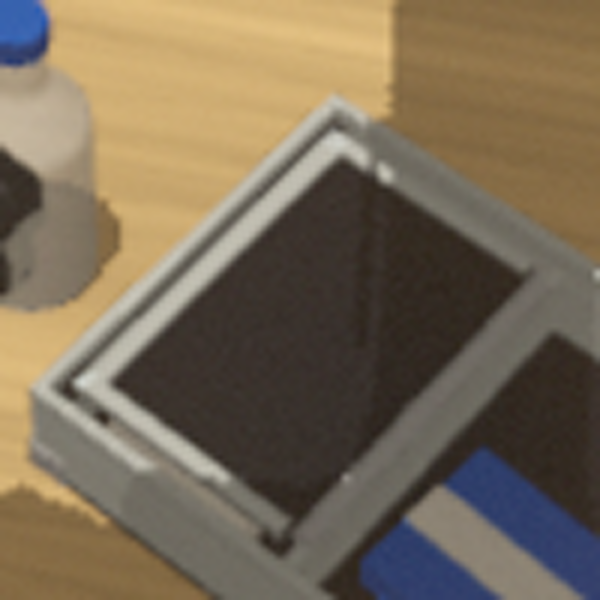

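View pics/f_top.png

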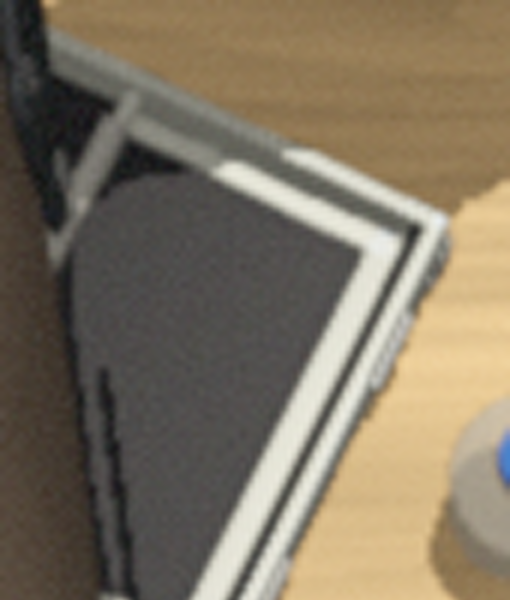

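The leaf's free-edge corners are at (75,382) and (345,135), against (70,384) and (332,133) predicted for fully flat. Glove box, bottle, jar and tape are at their earlier pixels, and the gripper is clear. Handing in.

```bash
python3 -c "
from plant import r
print(r.close_job())"
```

```text
the job is handed in; nothing more can be done
None
```

The tool panel now lies flat over the right compartment, and I handed the job in at about 17.7 s of the 40 s allowed. The hand-in gives no verdict, so the checks below are my own.

**How it was pushed:** I used the tip of one finger of the open gripper near the far end of the panel. The grasp point stayed about 37 mm off the panel's end, so the panel was never between the fingers. I followed the arc at about 8 cm/s, then pressed down to the hinge's end stop, where the force rose to about 27 N with no further travel, and lifted off.

**Checks that agreed:**
- **Flatness:** in the scene view the free-edge corners lie within 2 px vertically of the fully flat prediction, in a 6x enlarged crop. A panel at the 3.07 rad limit would sit 11–12 px away.
- **Other objects:** the glove box, bottle, jar and tape are at their earlier pixels.
- **Contact:** the force was back to about 1 N or less after I moved away.

**Checks that failed, disagreed or were not made:**
- **First push missed:** the visible fingertips end about 20–27 mm short of the reported TCP. With the fingers closed, the first pass skimmed over the panel's edge without moving it. I allowed for this offset on the second push.
- **Tray measurement:** the two camera views of the tray's centre differed by about 7 mm.
- **Not seen at the end:** the two boxes under the panel are hidden, and I did not look at the cartons again. Nothing was done near either.

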